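# Take a carded union off its display peg and file it in the kit caddy

### The arm

A 6-joint arm with a two-finger parallel gripper is mounted at the origin on a cart in front of the work surface, level with it; the furniture and walls round the work are solid. World frame = base frame: x ahead of the robot, y to its left, z up, the work surface at z = 0. Lengths are in m, angles in rad, forces in N, time in s.
With the tool pointing down it reaches from about 0.325 to 0.775 m from the base axis. Payload 5.5 kg.
Tool frame: the origin (TCP) lies between the finger pads; the fingertips stand 8 mm ahead of it and the grasp point (between the pads) lies 11 mm behind it (tcp_to_tips is the distance from the TCP to the fingertips, in m); z points along the fingers, y is the line along which they close (so a half turn about z gives the same grasp; the last joint's range is limited). The gripper opens to 88 mm and grips with 3 to 60 N. Pads are 20 mm wide; open, the fingers measure 115 mm over their backs; the gripper's body (75 mm by 178 mm) begins 61 mm behind the grasp point.
Start: joints at [-1.326, 0.091, 1.231, -0, 1.82, -0.057], TCP at [0.178, -0.573, 0.231] pointing down, gripper open.
Joint ranges: [-2.87, 2.87], [-0.86, 2.18], [0.17, 2.46], [-1.51, 4.65], [0.06, 2.69], [-2.65, 2.65]. Speed limits (rad/s): [2.57, 2.57, 3.01, 3.14, 3.14, 3.14].

### API

Orientations are given as a unit quaternion [w, x, y, z].
In Python, from bench import * gives the robot as it stands. Calls block until the motion is done:
- move_to(position, orientation): joint-space move of the TCP to a pose.
- move_l(position, speed=0.15, orientation=None): straight line of the TCP; orientation=None keeps the orientation; speed is the mean speed in m/s.
- movej(angles): joint-space move.
- gripper_open() and close(): open the fingers fully, or close them until they stop; the grip force is fixed at half the most.
- hold(seconds).
- inverse_kinematics(position, orientation): joint angles nearest the present ones, or None.
- state(): the state.
- get_image(name): name is "scene" or "top"; returns a dict with "frame" (480x640x3 uint8, blue, green, red), "depth" (480x640 float32, m along the optical axis (not along the pixel's ray), 0 where there is no reading), "camera_matrix" (3x3 intrinsics, pixels), "k1" (the pictures are not rectified: a ray, as slopes to the right and down, at radius r is drawn at 1 + k1 r^2 times it, then the intrinsics apply), "view" (4x4, takes a point from world to camera coordinates). Camera axes: x right, y up, looking along -z (the intrinsics and any distortion apply to the point x, -y, -z); pixel columns grow to the right and rows downward; lengths in m; the calibration is good to about 2 mm. A picture is of the moment at which its call begins.
A pose or a line that the arm cannot do raises IKError and nothing moves.
- job_done(): hands the job in, once; it reports no verdict.
The state is a dict: "time": time; "joint_pos": joint angles; "dq": joint speeds; "joint_torque": joint torques, N m; "ee_pos": TCP position; "ee_rot": TCP orientation; "ft_force": force on the tool from outside, world axes, zero at the start; "moment": the same for the moment, N m; "finger_gap": finger opening in m.
Only numpy, scipy, OpenCV 4.12 (cv2) and the standard library are available. Lean on these libraries where they do the work, as an engineer would, in place of code of your own. Each camera call takes 0.05 s, during which the arm holds its last target. There are 200 camera calls.

### The job

One pack on the spares stand holds a union, a small ribbed cylinder standing upright in its blister (the other pack holds a round disc filter). Take the union pack off its wire peg by sliding it out and lifting it over the peg's upturned end by feel, without forcing it against the wire, which is easily bent, then stand it upright in the card pocket in the middle of the kit caddy's front row: lower it right down to the pocket floor and let go, do not drop it. Leave the other pack hanging and the rest of the bench undisturbed.

Things in the scene. Friction and masses are not known exactly. Their poses are not given: they have to be found in the camera images.
- stand: Fixed spares stand: base plate 150 x 230 mm, upright perforated panel 200 mm high, its front at x = +75 mm. Origin: on the underside, midway between the pegs; x to the back, y left, z up. Two wire pegs point to -x, used and bent, which this pose does not tell: the front 80 mm of each may droop or rise by up to 9 degrees (13 mm at its end), and its end may turn up 5 degrees more or less
- left_root (a point): Where the left peg leaves the panel (stand axes). Steel wire 5 mm thick: 45 mm straight and level to -x, then 80 mm that may be bent up or down, then bent up by a further 29 degrees or so for the last 16 mm. The wire hardly gives: 1 mm past first touch means some 5 N; over 7 N of the pack on it beyond the straight part (25 N anywhere) is forcing
- right_root (a point): The same for the right peg, 110 mm beside it (y = -55 mm on the stand; both at z = 185 mm)
- union_pack: Pack to take, 60 to 100 g: stiff white card 52 wide x 120 high x 3 mm thick; clear blister 28 x 58 mm, 14 mm proud of the front, holding a ribbed cylinder 42 mm long. Hangs on either peg, front to the robot. Origin: middle of the card's lower edge; z up the card, y across, x to its back. Side edges at z = 70 to 118 mm are free for a grip across the width, peg between the fingers
- slot (a point): Centre of the union pack's hanging slot, 20 mm wide x 11 mm high, 105.5 mm above the pack's origin (axes as the pack's). The pack hangs by the slot's upper edge. With the card upright the slot passes the upturned end with 1.5 to 5 mm of play up and down; swinging the card's lower end outward gives more
- filter_pack: The other pack, on the other peg: same card, blister 40 x 44 mm, 18 mm proud, holding a round disc filter 30 mm across. Origin and axes likewise. Stays where it hangs
- caddy: Grey plastic kit caddy, fixed, 100 (x) x 166 (y) x 48 mm high, walls 3 mm: three compartments in the front row (the -x side), a tool trough behind. Origin: middle of its underside. A tall computer tower stands to its right and behind it (from about x = 0.5 m on, right of y = -0.42 m): come round in front of it
- pocket (a point): Centre of the floor of the middle front compartment, the card pocket: inside 30 mm (x, thickness of the pack) x 62 mm (y, width of the pack), 44 mm deep, floor 4 mm above the bench. Axes as the caddy's; a pack fits front to -x or to +x
- beaker: Glass beaker 64 mm across, 83 mm high, bystander; origin under its centre
- column_spare: Steel column, a rod 202 mm long, 14 mm thick, lying, bystander; origin under its middle
- syringe_a: Syringe 139 mm long, lying, bystander; origin under its middle

How it is judged:
On the way:
1. the union pack, held in the gripper, is off its peg and clear in front of the upturned end (x of union_pack in the frame of stand below -0.072 m and contact force between the fingers and union_pack above 0.3 N), for 0.1 s.
At the end, for the whole second after the job is handed in: The union pack stands in the card pocket, slot end up, leaning less than 0.45 rad, its lower edge within 10 mm of the pocket floor and its origin within 15 mm (x) and 12 mm (y) of the pocket's centre, at rest and let go; the other pack still hangs on its peg within 30 mm of where it was (x of union_pack in the frame of pocket between -0.015 and 0.015 m and y of union_pack in the frame of pocket between -0.012 and 0.012 m and z of union_pack in the frame of pocket below 0.01 m and angle between union_pack's own z axis and vertical below 0.45 rad and linear speed of union_pack below 0.02 m/s and contact force between the fingers and union_pack below 0.1 N and height (world z) of filter_pack above 0.055 m and distance of filter_pack from where it was at the start of the episode below 0.03 m); the robot touches nothing.
It fails at once if the pack is forced against the wire on its way out (more than 7 N between pack and stand once it has left the peg's straight first part) (contact force between union_pack and stand above 7 N and x of union_pack in the frame of stand below 0.03 m).
It fails at once if the stand or a peg is rammed by the pack or the robot (more than 25 N) (contact force between any of union_pack, the fingers, the arm and stand above 25 N).
It fails at once if the pack is dropped: it moves faster than 0.5 m/s out of the gripper (linear speed of union_pack above 0.5 m/s and contact force between the fingers and union_pack below 0.05 N).
It fails at once if the other pack is pulled along or knocked off (moved more than 30 mm) (distance of filter_pack from where it was at the start of the episode above 0.03 m).
It fails at once if a bystander is disturbed (moved more than 30 mm) (distance of any of beaker, column_spare, syringe_a from where it was at the start of the episode above 0.03 m).
It also fails if it takes over 72 s, if anything falls off the work surface, if the arm or the gripper's body presses on something with over 40 N, if the wrist force passes 120 N, or if a joint passes its speed limit or range.

## Working session

There is one attempt and no reset: what is moved stays moved. The work goes in short steps, each a Python script; the robot and the scene stay as the last script left them, time stands still between calls to the robot, and variables do not carry over. Pictures are saved under pics/ and viewed, on a budget of 10 in all, crops included, one or two more only if the job needs it, and the job is handed in when it is done.

```bash
mkdir -p pics; ls; cat > h.py <<'E'
from bench import *
import numpy as np, cv2
def cam(n):
    d=get_image(n); np.savez('pics/'+n+'_last.npz',**{k:np.array(v) for k,v in d.items()}); return d
def unproj(d,u,v,dep=None):
    K=np.array(d["camera_matrix"]);k1=float(d["k1"]);V=np.array(d["view"])
    x=(u-K[0,2])/K[0,0];y=(v-K[1,2])/K[1,1]
    p=cv2.undistortPoints(np.array([[[u,v]]],float),K,np.array([k1,0,0,0.]))[0,0]
    R=V[:3,:3];c=-R.T@V[:3,3]; ray=R.T@np.array([p[0],-p[1],-1.])
    return c,ray
def pt(d,u,v,win=1):
    D=np.array(d["depth"]);w=D[int(v)-win:int(v)+win+1,int(u)-win:int(u)+win+1];w=w[w>0]
    if len(w)==0:return None
    c,r=unproj(d,u,v);return c+r*np.median(w)
def cloud(d):
    K=np.array(d["camera_matrix"]);k1=float(d["k1"]);V=np.array(d["view"]);D=np.array(d["depth"])
    vv,uu=np.mgrid[:D.shape[0],:D.shape[1]]
    p=cv2.undistortPoints(np.stack([uu,vv],-1).reshape(-1,1,2).astype(float),K,np.array([k1,0,0,0.]))[:,0]
    z=D.reshape(-1);P=np.c_[p[:,0]*z,-p[:,1]*z,-z]
    R=V[:3,:3];W=(P-V[:3,3])@R
    W[z==0]=np.nan
    return W.reshape(D.shape+(3,))
E
python3 - <<'E'
from h import *
for n in("scene","top"):
    d=cam(n);cv2.imwrite(f"pics/{n}0.png",np.array(d["frame"]))
    V=np.array(d["view"]);print(n,-V[:3,:3].T@V[:3,3],-V[2,:3],d["camera_matrix"],d["k1"])
s=state();print(s)
E
```

```text
pics
scene [ 0.31992186 -0.59255353  0.81957456] [ 0.265101    0.56460628 -0.78162728] [[511.1509529    0.         321.98207605]
 [  0.         511.1509529  236.37454631]
 [  0.           0.           1.        ]] -0.11948215603746486
top [ 0.39824831 -0.0698654   1.28485332] [ 1.38168341e-01  7.47435013e-04 -9.90408477e-01] [[533.25696085   0.         324.06200662]
 [  0.         533.25696085 233.52939266]
 [  0.           0.           1.        ]] -0.12076259964890669
{'time': 0.1, 'joint_pos': array([-1.32573125e+00,  9.17968796e-02,  1.23173657e+00, -3.01213408e-05,
        1.81981641e+00, -5.66833676e-02]), 'dq': array([ 0.00153334, -0.00108659, -0.00059733,  0.00016744,  0.00149866,
       -0.00124647]), 'joint_torque': array([ 2.62546549e-03, -4.47858131e+01, -4.07569170e+01,  7.01531139e-02,
        2.84987118e-02, -1.17485961e-04]), 'ee_pos': array([ 0.17825156, -0.57264838,  0.2296283 ]), 'ee_rot': array([-8.73333256e-04,  9.88640232e-01,  1.50298766e-01, -9.71685134e-05]), 'ft_force': array([-0.3613674 ,  0.41784931,  0.18154017]), 'moment': array([ 0.0144395 ,  0.00324071, -0.08342151]), 'finger_gap': 0.0879209122351126}
```

View pics/scene0.png

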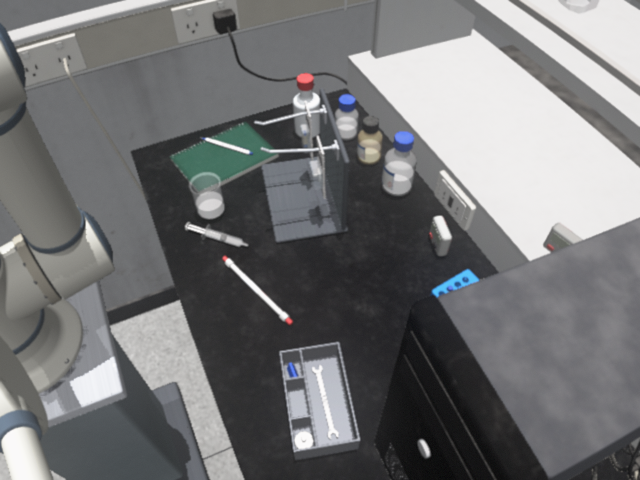

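View pics/top0.png

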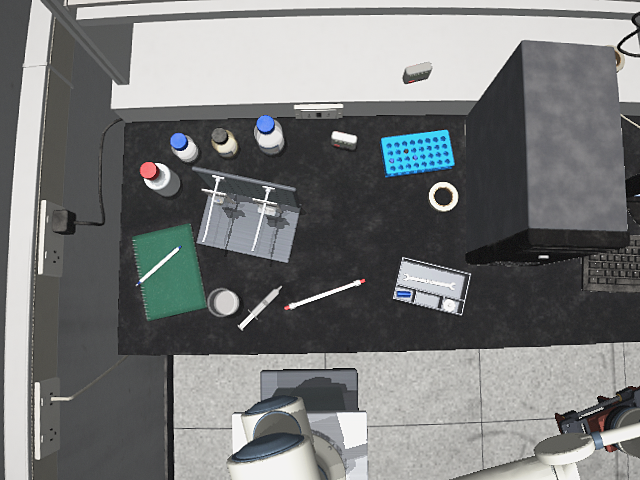

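The scene view shows the stand with two pegs at about (322,113) and (335,148). The caddy is at (318,400) and the beaker at (208,195). In the top view the stand is at (250,220) and the caddy at (432,286). I'll zoom in on the packs.

```bash
python3 - <<'E'
from h import *
a=cv2.imread("pics/scene0.png");b=cv2.imread("pics/top0.png")
A=cv2.resize(a[90:250,240:365],None,fx=3.2,fy=3.2,interpolation=2);B=cv2.resize(b[160:270,185:305],None,fx=3.2,fy=3.2,interpolation=2)
C=cv2.resize(b[250:320,385:480],None,fx=3.2,fy=3.2,interpolation=2)
o=np.zeros((590,800,3),np.uint8);o[:A.shape[0],:A.shape[1]]=A;o[:352,405:405+384]=B[:352];o[360:360+C.shape[0],405:405+C.shape[1]]=C
cv2.imwrite("pics/crop1.png",o)
z=dict(np.load("pics/top_last.npz"));W=cloud(z)
f=lambda p:None if p is None else np.round(p,4)
for n,u,v in [("caddy c",432,286),("basefront L",199,241),("basefront R",289,261),("panelL",194,168),("panelR",296,188)]:print(n,f(pt(z,u,v)))
s=dict(np.load("pics/scene_last.npz"))
for n,u,v in [("rootL",322,113),("rootR",336,148),("endL",258,123),("endR",265,150)]:print(n,f(pt(s,u,v)))
E
```

```text
caddy c [ 0.4444 -0.3264  0.0018]
basefront L [0.564  0.2353 0.0087]
basefront R [0.512  0.0171 0.0018]
panelL [0.6954 0.2034 0.1976]
panelR [ 0.6919 -0.002   0.0014]
rootL [0.6697 0.1521 0.1826]
rootR [0.6458 0.0406 0.1885]
endL [0.5453 0.1842 0.1771]
endR [0.5213 0.0772 0.2017]
```

View pics/crop1.png

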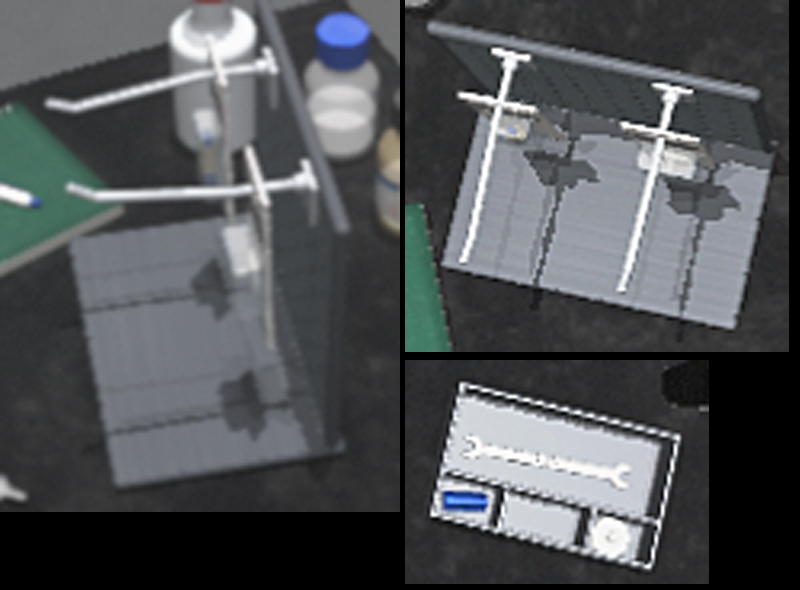

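The left pack has the narrow blister, so it is the union. The right pack's blister is wider, so that is the filter. The left peg appears to droop, so I'll measure both by casting rays into the peg's vertical plane, along with the caddy corners.

```bash
cat > meas.py <<'E'
from h import *
s=dict(np.load("pics/scene_last.npz"));t=dict(np.load("pics/top_last.npz"))
def onz(d,u,v,z):
    c,r=unproj(d,u,v);return c+r*(z-c[2])/r[2]
def c2s(x,y):return 240+x/3.2-.35,90+y/3.2-.35
def c2t(x,y):return 185+(x-405)/3.2-.35,160+y/3.2-.35
def c2c(x,y):return 385+(x-405)/3.2-.35,250+(y-360)/3.2-.35
def tri(a,b):
    c1,r1=unproj(s,*a);c2,r2=unproj(t,*b);r1/=np.linalg.norm(r1);r2/=np.linalg.norm(r2)
    k=np.linalg.lstsq(np.c_[r1,-r2],c2-c1,rcond=None)[0];p,q=c1+k[0]*r1,c2+k[1]*r2
    return np.round((p+q)/2,4),round(np.linalg.norm(p-q),4)
if __name__=="__main__":
    # roots/ends triangulated (approx centres)
    print("rootL",tri(c2s(268,62),c2t(508,58)),"rootR",tri(c2s(307,177),c2t(671,93)))
    print("endL",tri(c2s(50,104),c2t(463,261)),"endR",tri(c2s(71,188),c2t(622,290)))
    print("base top view corners z=.006",*[np.round(onz(t,*c2t(*p),.006)[:2],4) for p in[(443,264),(737,327)]])
    print("panel top",*[np.round(onz(t,*c2t(*p),.2)[:2],4) for p in[(430,27),(759,96)]])
    print("cardL top",*[np.round(onz(t,*c2t(*p),.1965)[:2],4) for p in[(459,95),(536,113)]])
    print("cardR top",*[np.round(onz(t,*c2t(*p),.1965)[:2],4) for p in[(620,123),(702,143)]])
    # caddy by top-view contour at rim
    im=t["frame"];g=im[250:320,385:480].min(2);m=(g>70).astype(np.uint8)
    m=cv2.morphologyEx(m,cv2.MORPH_CLOSE,np.ones((3,3)))
    k=max(cv2.findContours(m,0,2)[0],key=cv2.contourArea);q=cv2.boxPoints(cv2.minAreaRect(k))+[385,250]
    Q=np.array([onz(t,*p,.048)[:2] for p in q]);print("caddy box",np.round(Q,4),"c",Q.mean(0),"sides",np.linalg.norm(np.diff(Q,axis=0),axis=1))
    print("pocket corners by eye z=.048",*[np.round(onz(t,*c2c(*p),.048)[:2],4) for p in[(432,516),(650,567),(679,436),(461,384)]])
    # peg mask, scene
    hsv=s["frame"];
    D=np.array([.9781,-.2079]) # x axis of stand guess
    for n,root,ys in(("L",tri(c2s(268,62),c2t(508,58))[0],[(u) for u in range(254,326,2)]),("R",tri(c2s(307,177),c2t(671,93))[0],range(261,338,2))):
        N=np.array([-D[1],D[0],0]);N/=np.linalg.norm(N);o=[]
        y0,y1=((103,127) if n=="L" else (142,158))
        for u in ys:
            col=hsv[y0:y1,u].min(1).astype(float);w=np.clip(col-165,0,None)
            # restrict to brightest run
            if w.sum()==0:continue
            v=y0+(w*np.arange(y1-y0)).sum()/w.sum()
            c,r=unproj(s,u,v);p=c+r*((root-c)@N)/(r@N)
            o.append((round(1000*float((p-root)[:2]@D)),round(1000*p[2],1),int((w>0).sum())))
        print(n,o)
E
python3 meas.py
```

```text
rootL (array([0.6751, 0.1563, 0.1879]), np.float64(0.0005)) rootR (array([0.6485, 0.0476, 0.1894]), np.float64(0.0003))
endL (array([0.541 , 0.1865, 0.1792]), np.float64(0.0006)) endR (array([0.5165, 0.0776, 0.2072]), np.float64(0.0012))
base top view corners z=.006 [0.5617 0.242 ] [0.5096 0.0182]
panel top [0.6947 0.2061] [ 0.643 -0.011]
cardL top [0.649  0.1867] [0.6357 0.1355]
cardR top [0.6278 0.0802] [0.6133 0.0267]
caddy box [[ 0.4148 -0.2227]
 [ 0.5142 -0.2499]
 [ 0.472  -0.4127]
 [ 0.3728 -0.3838]] c [ 0.44344822 -0.31724473] sides [0.10308732 0.16816918 0.10338733]
pocket corners by eye z=.048 [ 0.4163 -0.2254] [ 0.3755 -0.3829] [ 0.4698 -0.409 ] [ 0.5115 -0.25  ]
L [(-136, np.float64(180.6), 1), (-133, np.float64(179.6), 2), (-129, np.float64(177.9), 2), (-125, np.float64(175.9), 1), (-121, np.float64(175.8), 2), (-117, np.float64(176.3), 3), (-113, np.float64(177.0), 2), (-109, np.float64(177.5), 3), (-105, np.float64(178.0), 2), (-101, np.float64(178.5), 3), (-97, np.float64(179.0), 2), (-93, np.float64(179.7), 3), (-88, np.float64(180.2), 2), (-84, np.float64(180.8), 3),
[... 1050 characters left out ...]
4.3), 2), (-84, np.float64(194.4), 3), (-80, np.float64(193.9), 3), (-76, np.float64(193.3), 2), (-73, np.float64(192.9), 2), (-69, np.float64(192.3), 2), (-65, np.float64(191.5), 2), (-62, np.float64(190.8), 2), (-58, np.float64(190.1), 2), (-54, np.float64(189.4), 2), (-50, np.float64(188.7), 2), (-47, np.float64(188.2), 3), (-43, np.float64(187.4), 2), (-39, np.float64(188.2), 2), (-35, np.float64(187.9), 2), (-32, np.float64(198.5), 7), (-28, np.float64(186.3), 8), (-24, np.float64(182.4), 6), (-20, np.float64(187.3), 2), (-16, np.float64(186.8), 2), (-13, np.float64(187.3), 3), (-9, np.float64(187.3), 2), (-5, np.float64(188.6), 4), (-1, np.float64(190.9), 6), (3, np.float64(186.0), 5)]
```

```bash
cat >> h.py <<'E'
from scipy.spatial.transform import Rotation as Ro
def quat(yawdeg,sgn=1,pitch=0):
    a=np.radians(yawdeg);y=sgn*np.array([-np.sin(a),np.cos(a),0]);z=np.array([0,0,-1.]);x=np.cross(y,z)
    M=Ro.from_euler('z',a)*Ro.from_euler('y',pitch)*Ro.from_euler('z',-a)
    q=(M*Ro.from_matrix(np.c_[x,y,z])).as_quat();return [q[3],q[0],q[1],q[2]]
SY=-13.2; XS=np.array([np.cos(np.radians(SY)),np.sin(np.radians(SY)),0])
CARD=np.array([.6424,.1611,.0])
E
python3 - <<'E'
from h import *
for sg in(1,-1):
    for p,y in(([*CARD[:2],.1605],SY),([*CARD[:2],.27],SY),([.412,-.309,.09],-14.6)): print(sg,inverse_kinematics(p,quat(y,sg)))
sg=-1
f=lambda:(lambda s:print(s["time"],np.round(s["ee_pos"],4),np.round(s["ft_force"],2),s["finger_gap"],np.round(s["joint_pos"],2)))(state())
q=inverse_kinematics([*CARD[:2],.27],quat(SY,1))
E
```

```text
1 [ 1.94351643e-01  2.57235730e-01  1.16946456e+00 -4.44089210e-16
  1.71489237e+00 -1.14606122e+00]
1 [ 1.94351643e-01  2.79420741e-01  9.49414882e-01 -4.44089210e-16
  1.91275703e+00 -1.14606122e+00]
1 [-7.09568579e-01 -1.20586765e-01  1.68932484e+00 -4.44089210e-16
  1.57285458e+00 -2.02554683e+00]
-1 [ 1.94351643e-01  2.57235730e-01  1.16946456e+00 -4.44089210e-16
  1.71489237e+00  1.99553143e+00]
-1 [ 1.94351643e-01  2.79420741e-01  9.49414882e-01 -4.44089210e-16
  1.91275703e+00  1.99553143e+00]
-1 [-7.09568579e-01 -1.20586765e-01  1.68932484e+00 -4.44089210e-16
  1.57285458e+00  1.11604582e+00]
```

```bash
cat >> h.py <<'E'
def rep(t=""):
    s=state();print(t,round(s["time"],2),np.round(s["ee_pos"],4),"F",np.round(s["ft_force"],2),"M",np.round(s["moment"],3),"gap",round(s["finger_gap"],4),flush=True);return s
E
python3 - <<'E'
from h import *
move_to([.37,-.22,.34],quat(SY)); rep()
move_to([*CARD[:2],.27],quat(SY)); rep()
move_l([*CARD[:2],.215],.1);hold(.2);rep()
for n in("scene","top"):
    d=cam(n);cv2.imwrite(f"pics/{n}1.png",np.array(d["frame"]))
a=cv2.imread("pics/scene1.png");b=cv2.imread("pics/top1.png")
A=cv2.resize(a[40:250,225:365],None,fx=2.8,fy=2.8,interpolation=2);B=cv2.resize(b[120:280,170:310],None,fx=2.8,fy=2.8,interpolation=2)
o=np.zeros((590,800,3),np.uint8);o[:A.shape[0],:A.shape[1]]=A;o[:B.shape[0],400:400+B.shape[1]]=B
cv2.imwrite("pics/crop2.png",o)
E
```

```text
1.76 [ 0.3699 -0.2203  0.3397] F [-0.03  0.36 -0.41] M [ 0.036 -0.101  0.014] gap 0.0881
 3.48 [0.6425 0.1598 0.2709] F [ 0.21 -0.02 -0.54] M [ 0.02  -0.148  0.013] gap 0.088
 4.38 [0.6427 0.1611 0.2162] F [ 0.55  0.02 -0.44] M [ 0.04  -0.112 -0.001] gap 0.0879
```

View pics/crop2.png

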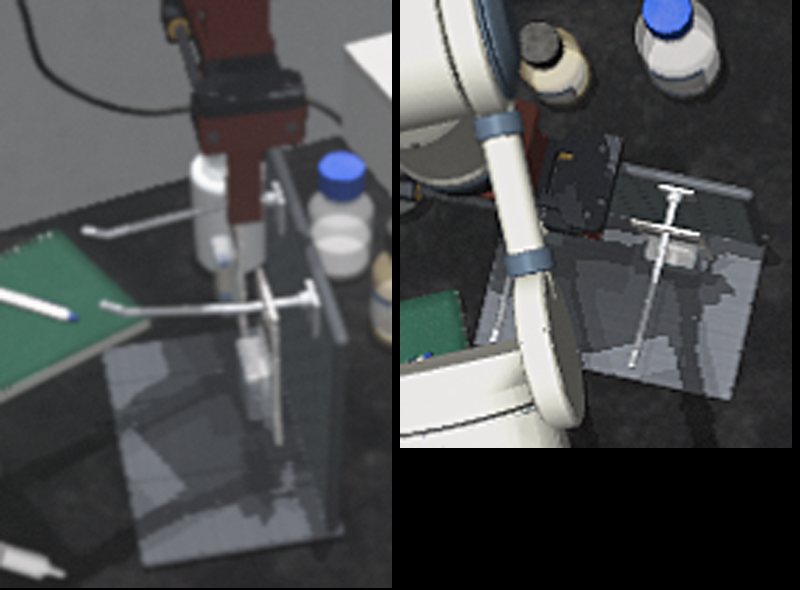

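The fingers straddle the left card, with the near finger at crop (245,190) in line with the card top. The wide blister on the right pack confirms it is the filter. I'll descend and grip next.

```bash
python3 - <<'E'
from h import *
move_l([*CARD[:2],.1605],.06);hold(.3);rep("down")
close();hold(.4);rep("closed")
s=state();p=np.array(s["ee_pos"])
for dz in(.0015,.003,.004):
    move_l([CARD[0],CARD[1],.1605+dz],.02);hold(.3);rep(dz)
d=cam("scene");a=np.array(d["frame"]);cv2.imwrite("pics/scene2.png",cv2.resize(a[70:230,235:365],None,fx=3.6,fy=3.6,interpolation=2))
E
```

```text
down 5.84 [0.6425 0.1611 0.1608] F [-0.34 -0.86 -0.21] M [ 0.086 -0.21  -0.017] gap 0.0876
closed 6.89 [0.6424 0.1611 0.1605] F [-0.66  0.13 -0.35] M [ 0.078 -0.16  -0.016] gap 0.0516
0.0015 7.44 [0.6423 0.1611 0.1619] F [ 0.32 -0.66 -0.85] M [-0.003 -0.141 -0.014] gap 0.0515
0.003 7.99 [0.6424 0.1611 0.1635] F [-0.08  0.02 -0.72] M [ 0.049 -0.141 -0.038] gap 0.0519
0.004 8.54 [0.6424 0.1611 0.1645] F [ 0.11 -0.6  -0.93] M [ 0.005 -0.149 -0.026] gap 0.0515
```

View pics/scene2.png

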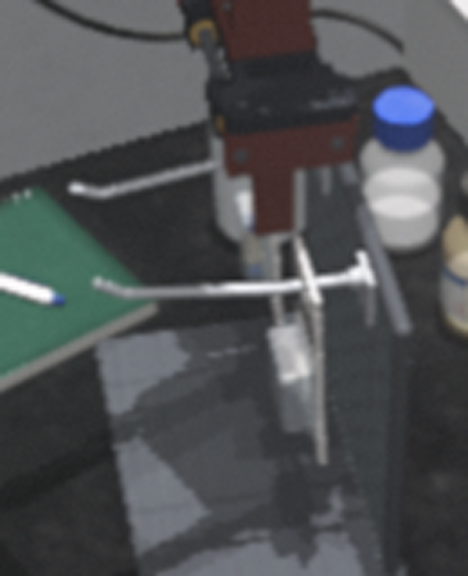

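Gripped, with a gap of 51.6 mm. Next I'll feel for the wire's underside on the straight part, which is safe up to 25 N, to get the slot centre, then follow the measured peg profile under force feedback.

```bash
cat >> h.py <<'E'
def F(n=8,dt=.02):
    o=[]
    for _ in range(n): hold(dt);o.append(np.array(state()["ft_force"]))
    return np.mean(o,0)
E
python3 - <<'E'
from h import *
z=.1645;log=[]
b=F(15);print("base",b)
while z<.173:
    z+=.0005;move_l([*CARD[:2],z],.02);f=F(5);log.append((round(z,4),round(state()["ee_pos"][2],4),round(f[2],2)))
    if f[2]<b[2]-1.6:break
print(log);up=z
move_l([*CARD[:2],up-.003],.02);print(up,F(15));rep()
E
```

```text
base [ 0.07220867  0.04495042 -0.79981142]
[(0.165, np.float64(0.165), np.float64(-1.07)), (0.1655, np.float64(0.1655), np.float64(-0.98)), (0.166, np.float64(0.166), np.float64(-1.16)), (0.1665, np.float64(0.1665), np.float64(-0.51)), (0.167, np.float64(0.1668), np.float64(-1.88)), (0.1675, np.float64(0.1671), np.float64(-3.84))]
0.1675 [-0.03005374 -0.07540536 -0.71283219]
 11.39 [0.6425 0.1611 0.1648] F [ 0.93 -0.36 -1.39] M [ 0.071 -0.13   0.004] gap 0.0514
```

```bash
cat > out.py <<'E'
from h import *
import sys
z0=.1637
def prof(s):
    if s<45:return 0
    if s<124:return -.132*(s-45)/1000
    return (-.132*79+.40*(min(s,139)-124))/1000
s=33.;corr=0.;b=F(12);print("b",np.round(b,2))
while s<161:
    s+=3.
    move_l(CARD-XS*(s-33)/1000+[0,0,z0+prof(s)+corr],.04 if s<145 else .1)
    f=F(4)-b;n=0
    while s<146 and abs(f[2])>1.0 and n<6:
        g=F(8)-b
        if abs(g[2])<.8: f=g;break
        corr+=np.sign(g[2])*.0006;n+=1
        move_l(CARD-XS*(s-33)/1000+[0,0,z0+prof(s)+corr],.04);f=F(4)-b
    print(int(s),round(corr*1000,1),np.round(f,2),n,flush=True)
    if np.linalg.norm(f)>3.5: print("STOP");rep();sys.exit()
rep("out")
E
python3 out.py
```

```text
b [ 0.2   0.09 -0.99]
36 0.0 [0.16 0.18 0.37] 0
39 0.0 [-0.4   0.28 -0.07] 0
42 0.0 [0.29 0.26 0.04] 0
45 0.0 [-0.05 -0.14  0.45] 0
48 0.0 [-0.02 -0.43 -0.4 ] 0
51 0.0 [-0.28 -0.07  0.22] 0
54 0.0 [-0.37 -0.54  0.08] 0
57 0.0 [-0.08 -0.24  0.32] 0
60 0.0 [-0.3  -0.39  0.14] 0
63 0.0 [-0.23 -0.06  0.11] 0
66 0.0 [-0.24 -0.7   0.32] 0
69 0.0 [ 0.12 -0.31  0.62] 0
72 0.0 [-0.38 -0.27 -0.23] 0
75 0.0 [-0.1  -0.05  0.31] 0
78 0.0 [-0.   -0.08  0.22] 0
81 0.0 [-0.06 -0.42 -0.12] 0
84 0.0 [-0.23 -0.31 -0.03] 0
87 0.0 [ 0.26 -0.11  0.71] 0
90 0.0 [-0.22 -0.23 -0.04] 0
93 0.0 [-0.54 -0.08 -0.04] 0
96 0.0 [ 0.13 -0.19 -0.35] 0
99 0.0 [ 0.02 -0.37  0.17] 0
102 0.0 [ 0.16 -0.29  0.17] 0
105 0.0 [-0.09  0.61 -0.09] 0
108 0.0 [-0.45  0.11 -0.15] 0
111 0.0 [-0.21  0.04  0.29] 0
114 0.0 [-0.07 -0.05  0.02] 0
117 0.0 [-0.17 -0.04  0.67] 0
120 0.0 [-0.21 -0.05  0.37] 0
123 0.0 [-0.51 -0.32 -0.28] 0
126 0.0 [-0.5  -0.35  0.58] 0
129 0.0 [-0.54  0.23  0.13] 0
132 0.0 [-0.07 -0.08 -0.05] 0
135 0.0 [-0.72  0.01  0.29] 0
138 0.0 [-0.05 -0.11 -0.15] 0
141 0.0 [ 0.01  0.01 -0.16] 0
144 0.0 [-0.34  0.1  -0.3 ] 0
147 0.0 [-0.45 -0.18  0.27] 0
150 0.0 [-0.14  0.32  0.15] 0
153 0.0 [0.1  0.03 0.39] 0
156 0.0 [-0.25 -0.34  0.55] 0
159 0.0 [ 0.11 -0.12 -0.31] 0
162 0.0 [-0.2   0.02  0.06] 0
out 25.21 [0.5168 0.1906 0.1593] F [-0.01  0.26 -1.58] M [ 0.084 -0.171  0.001] gap 0.0514
```

The pack is off the peg with no measurable contact. Now I'll carry it to above the pocket and look.

```bash
cat >> h.py <<'E'
CY=-14.6; XC=np.array([np.cos(np.radians(CY)),np.sin(np.radians(CY)),0]);YC=np.array([-XC[1],XC[0],0])
CADDY=np.array([.4434,-.3172,0])
T0=CADDY-XC*(.032-.0065)
E
python3 - <<'E'
from h import *
p=state()["ee_pos"]
move_l([p[0],p[1],.27],.15)
move_l([T0[0],T0[1],.27],.25,quat(CY));rep()
move_l([T0[0],T0[1],.155],.1);hold(.3);rep()
for n in("scene","top"):
    d=cam(n);cv2.imwrite(f"pics/{n}3.png",np.array(d["frame"]))
a=cv2.imread("pics/scene3.png");b=cv2.imread("pics/top3.png")
A=cv2.resize(a[290:470,235:385],None,fx=3.2,fy=3.2,interpolation=2);B=cv2.resize(b[235:330,380:480],None,fx=3.1,fy=3.1,interpolation=2)
o=np.zeros((590,800,3),np.uint8);o[:A.shape[0],:A.shape[1]]=A;o[:B.shape[0],485:485+B.shape[1]]=B
cv2.imwrite("pics/crop3.png",o)
E
```

```text
28.29 [ 0.419  -0.31    0.2702] F [ 0.21 -0.14 -0.06] M [ 0.01  -0.173 -0.021] gap 0.0514
 29.89 [ 0.4188 -0.3109  0.1553] F [ 0.02 -0.97 -0.93] M [ 0.026 -0.102 -0.001] gap 0.0518
```

View pics/crop3.png

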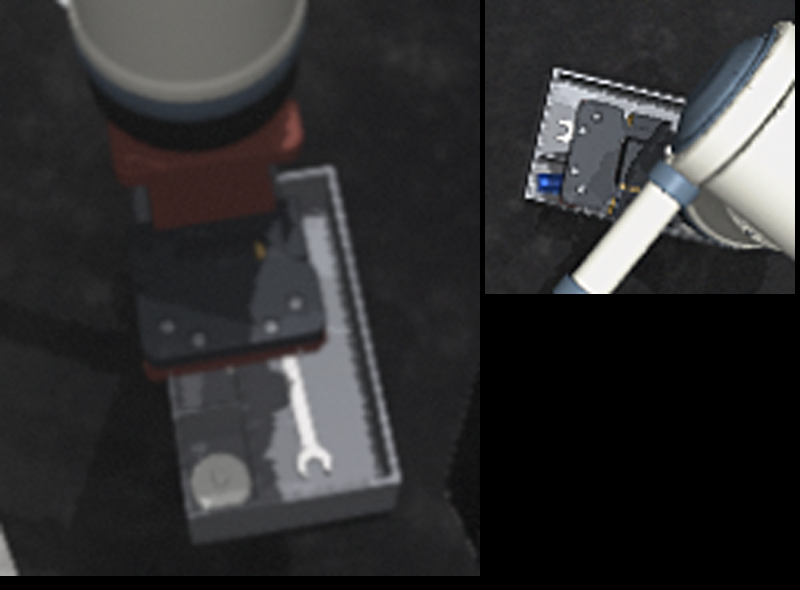

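The gripper hides the pocket in both views. I'll cross-check the caddy pose using rim corners from the scene camera: crop (333,170), (399,480) and (190,512).

```bash
python3 - <<'E'
from h import *
from meas import onz
s=dict(np.load("pics/scene_last.npz"))
P=[onz(s,235+x/3.2-.35,290+y/3.2-.35,.048)[:2] for x,y in[(333,170),(399,480),(190,512)]]
print(np.round(P,4))
print("centre",(P[0]+P[2])/2, "sides",np.linalg.norm(P[1]-P[0]),np.linalg.norm(P[2]-P[1]),"yaw",np.degrees(np.arctan2(*(P[0]-P[1]))))
E
```

```text
[[ 0.5105 -0.252 ]
 [ 0.4672 -0.4093]
 [ 0.3733 -0.3815]]
centre [ 0.44189519 -0.31675749] sides 0.16313707799229352 0.097926370295364 yaw 15.369323290903976
```

```bash
cat > low.py <<'E'
from h import *
C=np.array([.4427,-.3170,0]);T=C-XC*(.032-.0065);Q=quat(-14.8)
move_l([*T[:2],.140],.1,Q);b=F(20);print("b",np.round(b,2))
z=.140;log=[]
while z>.080:
    z-=.002 if z>.095 else .0005
    move_l([*T[:2],z],.04);f=F(4)-b;log.append((round(z*1000,1),*np.round(f,1)))
    if np.linalg.norm(f)>1.8:
        f=F(8)-b;log.append(("chk",*np.round(f,1)))
        if np.linalg.norm(f)>1.6:break
for l in log:print(*l)
rep("end")
E
python3 low.py
```

```text
b [ 0.1   0.08 -0.87]
138.0 -0.3 0.1 -0.3
136.0 0.0 -0.1 0.2
134.0 -0.5 -0.4 -0.1
132.0 -0.7 -0.3 0.4
130.0 -0.4 -0.6 0.0
128.0 0.1 0.4 -0.2
126.0 -0.2 -0.1 -0.1
124.0 -0.3 -0.3 0.0
122.0 -0.1 0.4 0.2
120.0 -0.1 -0.2 0.0
118.0 -0.0 -0.1 0.1
116.0 0.2 -0.1 -0.1
114.0 0.3 0.4 -0.3
112.0 -0.3 -0.2 0.2
110.0 -0.3 -0.4 -0.2
108.0 -0.2 0.2 -0.1
106.0 -0.2 -0.4 -0.2
104.0 -0.1 -0.3 0.0
102.0 -0.0 0.0 -0.2
100.0 0.3 -0.2 -0.2
98.0 0.2 -0.1 0.1
96.0 0.4 0.2 0.1
94.0 -0.0 -0.4 0.4
93.5 0.2 -0.1 0.1
93.0 -0.2 0.1 -0.2
92.5 -0.3 0.1 0.1
92.0 -0.2 -0.4 -0.6
91.5 0.5 -0.3 -0.0
91.0 -0.0 -0.2 -0.3
90.5 -0.1 0.4 -0.2
90.0 -0.3 -0.3 0.4
89.5 -0.5 0.1 0.1
89.0 -0.5 -0.3 0.2
88.5 0.2 -0.1 -0.3
88.0 0.5 -0.2 0.0
87.5 -1.3 0.4 4.3
chk -0.7 0.4 5.2
end 42.16 [ 0.4182 -0.3107  0.088 ] F [-1.26  0.26  4.64] M [0.172 0.05  0.049] gap 0.0517
```

I felt the floor at the expected height (88 mm). Releasing, then backing straight up.

```bash
python3 - <<'E'
from h import *
p=state()["ee_pos"]
gripper_open();hold(.3);rep("open")
move_l([p[0],p[1],.16],.06);move_l([p[0],p[1],.26],.2)
move_l([.32,-.05,.32],.25);hold(.3);rep("away")
for n in("scene","top"):
    d=cam(n);cv2.imwrite(f"pics/{n}4.png",np.array(d["frame"]))
a=cv2.imread("pics/scene4.png");b=cv2.imread("pics/top4.png")
A=cv2.resize(a[320:475,260:385],None,fx=3.2,fy=3.2,interpolation=2);B=cv2.resize(b[235:330,380:480],None,fx=3.1,fy=3.1,interpolation=2);C=cv2.resize(a[80:250,180:365],None,fx=1.6,fy=1.6)
o=np.zeros((590,800,3),np.uint8);o[:A.shape[0],:A.shape[1]]=A;o[:B.shape[0],485:485+B.shape[1]]=B;o[300:300+C.shape[0],450:450+C.shape[1]]=C
cv2.imwrite("pics/crop4.png",o)
E
```

```text
open 43.19 [ 0.418  -0.3106  0.0875] F [-0.13 -0.53 -0.44] M [ 0.047 -0.171  0.004] gap 0.0877
away 46.79 [ 0.3201 -0.0504  0.3197] F [-0.52 -0.14  0.11] M [ 0.04  -0.128 -0.026] gap 0.0879
```

View pics/crop4.png

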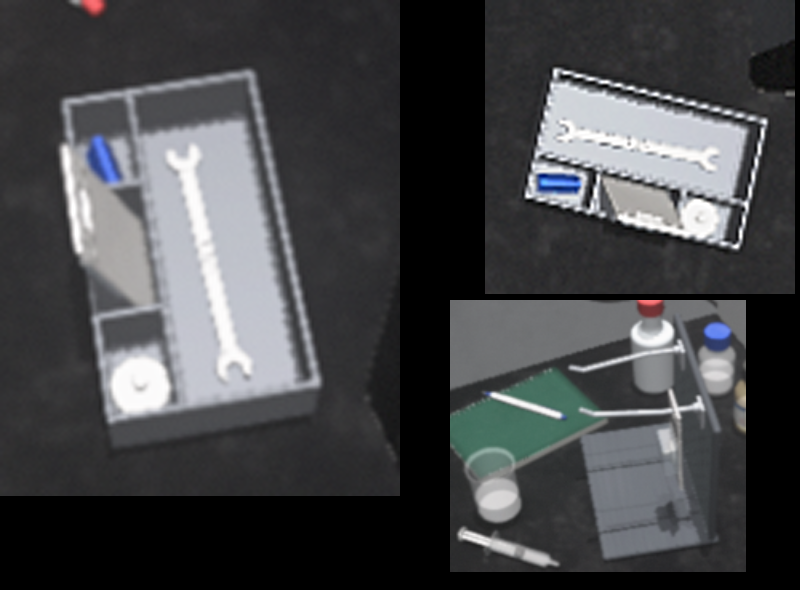

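The pack stands in the pocket, leaning forward, and the filter pack still hangs. I'll measure the lean from the depth points on the card.

```bash
python3 - <<'E'
from h import *
C=np.array([.4427,-.3170,0])-XC*.032
for n in("scene","top"):
    d=dict(np.load(f"pics/{n}_last.npz"));W=cloud(d)
    L=np.stack([(W-C)@XC,(W-C)@YC,W[...,2]],-1)
    m=(abs(L[...,0])<.06)&(abs(L[...,1])<.028)&(L[...,2]>.056)&(L[...,2]<.135);P=L[m]
    print(n,m.sum(),P.min(0) if len(P) else 0,P.max(0) if len(P) else 0)
    if len(P)>20:
        for lo in np.arange(.055,.13,.01):
            q=P[(P[:,2]>=lo)&(P[:,2]<lo+.01)]
            if len(q):print(round(lo,3),len(q),np.round(np.median(q,0),4))
E
```

```text
scene 498 [-0.02246402 -0.02722195  0.05603225] [-1.14745701e-04  2.58673315e-02  1.22690457e-01]
0.055 59 [-0.0023 -0.0053  0.0602]
0.065 71 [-0.0052 -0.0062  0.0696]
0.075 62 [-0.008  -0.0019  0.0801]
0.085 64 [-0.0108 -0.0023  0.09  ]
0.095 84 [-0.014   0.0001  0.1   ]
0.105 55 [-0.017  -0.011   0.1104]
0.115 103 [-0.0201 -0.0017  0.1191]
top 183 [-0.02056187 -0.02653018  0.05618416] [0.00021971 0.02543408 0.12102257]
0.055 13 [-0.0014  0.0067  0.0613]
0.065 33 [-0.0041  0.0014  0.0704]
0.075 23 [-0.0063  0.002   0.0794]
0.085 26 [-0.0092  0.0008  0.0892]
0.095 29 [-0.0119 -0.0044  0.0981]
0.105 18 [-0.0142 -0.0052  0.1097]
0.115 41 [-0.0177  0.0015  0.1182]
```

Both views give a lean of about 0.29 rad. The lower edge is at x ≈ +13 mm, y ≈ 0, against the pocket's back wall, so it can't slide past the 15 mm limit. Handing in.

```bash
python3 - <<'E'
from h import *
print(job_done())
E
```

```text
the job is handed in; nothing more can be done
None
```

The union pack is off its peg and standing in the caddy's middle front pocket, released. I handed the job in at about 47 s of the 72 s; no verdict is reported.

- **Taking it off:** The pack hung on the left peg, which droops about 7.5°. I gripped the card across its width and found the wire by feel on the straight part (about 3 N). I then followed the measured peg profile, and force changes over the drooped part and upturned end stayed within sensor noise (under about 1 N).
- **Placing it:** I lowered the pack until I felt the pocket floor (about 5 N, at the expected height), then opened the fingers and backed away.

**Last checks:** Both cameras show the pack upright in the pocket. The final picture shows the filter pack still hanging, and the beaker and syringe looked where they were. The steel column is mostly outside that picture; nothing came near it, but I did not check it at the end.

**Thin margins:** The pack leans forward about 0.29 rad (limit 0.45). By my estimate its lower edge is about 13 mm back from the pocket's centre against a 15 mm limit. It rests against the back wall, so it should not move further, but camera error of about 2 mm is as large as that margin.

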